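# Charge a grinding jar with balls from the ejector tray

### The job

Push the grey spring slide on the side of the steel tray so that it ejects the fourth grinding ball into the tray, and let the slide spring back. Then pick up the scoop, scoop up the balls and tip all four into the wide, low steel grinding jar (not the narrow beaker), and lay the scoop back flat on its grey pad. The balls must stay clean, so never touch them with the fingers; do not shift or tip the jar, and leave the other things on the bench where they are.

Things in the scene. Friction and masses are not known exactly. Their poses are not given: they have to be found in the camera images.
- tray: fixed open steel tray; origin under its centre, x along its length (+x: end far from the robot), y left. 77 mm wide, 30 high, walls and floor 4 mm; flat inside floor 200 x 69 mm (x -100 to 100); its far end is a ramp rising at 55 degrees from x = 100. On its left (+y) wall is the ball ejector: block with an open channel along y, x 38 to 72, y 39 to 140 mm, floor at height 30, cheeks to 50
- ejector (a joint): travel of the grey ejector slide in m: 0 at rest (sprung out), 0.036 fully pressed. It moves along the tray's -y, towards the tray; about 1 N to start and 4 to 5 N fully pressed; the ball drops into the tray from about 0.030 on
- ejector_tab (a point): middle of the outer (+y) face of the slide's upright tab, the face to push towards tray -y; 10 mm below the tab's top. The tab is 36 mm wide along tray x, 8 mm thick, its top 84 mm above the bench; at rest the point is at (55, 122, 74) mm in the tray's frame
- ball1_center (a point): white ceramic grinding ball, 18 mm diameter, 18 g, its centre; starts in the far half of the tray
- ball2_center (a point): white ceramic grinding ball, 18 mm diameter, 18 g, its centre; starts in the far half of the tray
- ball3_center (a point): white ceramic grinding ball, 18 mm diameter, 18 g, its centre; starts in the far half of the tray
- ball4_center (a point): white ceramic grinding ball, 18 mm diameter, 18 g, its centre; starts in the ejector's cradle at x = 55, y = 58, centre height 38 mm in the tray's frame
- scoop: loose steel scoop, 160 g; origin under its flat bottom, x forward to the open lip, z up. Bowl 63 mm wide (60 inside), bottom 2 mm thick with a 1 mm lip, x -35 to +40 mm; side walls 25 mm high end at x = 12, ahead of them only the flat lip; back wall 34 mm high. A strut on the back wall carries a level wooden handle bar pointing back: x -118 to -33 mm, 16 mm wide (y), height 50 to 74 mm
- scoop_grip (a point): grip point in the handle bar, at (-70, 0, 62) mm in the scoop's frame; grip across the 16 mm width from above
- scoop_lip (a point): middle of the scoop's front lip, at (40, 0, 1) mm in the scoop's frame
- pad: fixed grey rubber pad, 210 (x) x 110 (y) x 4 mm, the scoop's resting place; origin at the centre of its underside
- jar: loose heavy steel grinding jar, 0.9 kg, open at the top: 94 mm outside and 84 mm inside diameter, 70 mm high, bottom 8 mm thick; origin at the centre of its underside
- beaker: bystander: narrow white beaker, 64 mm diameter, 95 mm high; origin at the centre of its underside; it and the jar may stand either way round
- jar_lid: bystander: flat steel lid, 98 mm diameter, 22 mm high with its knob
- bottle: bystander: white bottle, 60 mm diameter, 150 mm high
- vial1: bystander: capped clear vial, 28 mm diameter, 60 mm high
- vial2: bystander: capped clear vial, 28 mm diameter, 60 mm high
- brush: bystander: small hand brush, 160 mm long, lying on the bench
Not all that is in view belongs to the job. Leave any orange or yellow look-alike of the scoop alone. Several things have the shape of the pad; the one meant has the colours described above.

How it is judged:
By the outcome, as a careful person would: the job done as asked, in the order asked, and still so for the second after the job is handed in, with the robot touching nothing.
It also fails if it takes over 72 s, if anything falls off the work surface, if the arm or the gripper's body presses on something with over 40 N, if the wrist force passes 120 N, or if a joint passes its speed limit or range.

### The arm

A 6-joint arm with a two-finger parallel gripper is mounted at the origin on the work surface. World frame = base frame: x ahead of the robot, y to its left, z up, the work surface at z = 0. Lengths are in m, angles in rad, forces in N, time in s.
With the tool pointing down it reaches from about 0.35 to 0.85 m from the base axis. Payload 8.1 kg.
Tool frame: the origin (TCP) lies on the centre line of the jaws, within the pads' length; the fingertips stand 17 mm ahead of it and the grasp point (between the pads) lies 2 mm behind it; z points along the fingers, y is the line along which they close (so a half turn about z gives the same grasp; the last joint's range is limited). The gripper opens to 93 mm and grips with 3 to 60 N. Pads are 15 mm wide; open, the fingers measure 128 mm over their backs; the gripper's body (75 mm by 188 mm) begins 65 mm behind the grasp point.
Start: joints at [-1.209, 0.13, 1.488, -0, 1.523, -0.085], TCP at [0.259, -0.541, 0.236] pointing down, gripper open.
Joint ranges: [-2.96, 2.96], [-0.89, 2.26], [0.02, 2.5], [-1.34, 4.48], [0, 2.73], [-2.66, 2.66]. Speed limits (rad/s): [2.39, 2.39, 2.79, 3.14, 3.14, 3.14].

### API

Orientations are given as a rotation vector (axis times angle).
In Python, from plant import telemetry, viewer, order gives the robot as it stands.
- The arm moves only by the tool send_rows, never from a script. Its argument "plan" is a list that holds one entry, the list of rows, each a list of 5 numbers: the closure, from -1 (fully open) to 1 (shut), then the shift along the world's x, y, z normalised to -1 to 1, where 1 is 0.2 m, then the turn about the world's z normalised to -1 to 1, where 1 is 60 degrees. A call has 1 to 20 rows; each row is the pose to reach, as a shift and turn from the pose commanded when the call began; what a row does not reach only later rows make up. A row lasts 1/12 s, in which the tool goes at most 41.7 mm and 7.16 degrees, less where a joint would pass 70% of its speed; a pose out of reach is approached as far as the arm can. A call with a number of a shift or a turn outside -1 to 1 is refused whole. A call with a gripper value outside its range is refused whole. The fingers move at their own pace and stop on an object; "force" is the grip in N (left out, the last holds). Time passes only in rows, so rows that repeat a pose let the fingers close. It gives the time, the measured TCP pose, the force, the opening and the grip force at its end, in the units of the state.
- telemetry.read_state(): the state, without advancing time (a new reading comes with each control period).
- viewer.read_camera(name): name is "side" or "top" or "wrist"; returns (picture, depth): 420x560x3 uint8, blue, green, red; 420x560 float32, m along the optical axis (not along the pixel's ray), 0 where there is no reading.
- viewer.calibration(name): a dict with "camera_matrix" (3x3 intrinsics, pixels), "extrinsics" (4x4, takes a point from camera to world coordinates); the wrist camera has in their place "hand_eye" (4x4, takes a point from camera to tool coordinates, whose origin is the TCP and whose axes are the flange's). Camera axes: x right, y up, looking along -z (the intrinsics and any distortion apply to the point x, -y, -z); pixel columns grow to the right and rows downward; lengths in m; the calibration is good to about 2 mm. A picture is of the moment at which its call begins: read the wrist's pose just before it. calibration takes no time and is no camera call.
- order.close_job(): hands the job in; it is judged then, once.
The state is a dict: "t": time; "q": joint angles; "dq": joint speeds; "joint_torque": joint torques, N m; "tool_pos": TCP position; "orientation": TCP orientation; "force": force on the tool from outside, world axes, zero at the start; "wrist_torque": the same for the moment, N m; "opening": finger opening in m; "gripper_force": force on a finger pad.
Only numpy, scipy, OpenCV 4.12 (cv2) and the standard library are available. Lean on these libraries where they do the work, as an engineer would, in place of code of your own. Each camera call takes 0.05 s, during which the arm holds its last target. There are 200 camera calls.

## Working session

There is one attempt and no reset: what is moved stays moved. The work goes in short steps, Python scripts to look and compute and a tool call to move; the robot and the scene stay as the last step left them, time stands still between calls to the robot, and variables do not carry over. Pictures are saved under pics/ and viewed, at most 10 in all, crops included, and the job is handed in when it is done.

Besides the shell and the picture viewer there is one more tool, called after ">>>" as name(argument=value, ...) on one line, values as JSON. send_rows: Moves the arm, as the interface text tells. Scaled input: -1 to 1 covers 0.2 m each way for a shift and 60 degrees each way for a turn. Its arguments: {"type":"object","properties":{"plan":{"type":"array"},"force":{"type":"number"}},"required":["plan"]}

```bash
mkdir -p pics; ls
python3 - <<'E'
from plant import telemetry, viewer, order
import cv2,numpy as np
print(telemetry.read_state())
for n in ["top","side"]:
    p,d=viewer.read_camera(n); cv2.imwrite(f"pics/{n}0.png",p); np.save(f"pics/{n}0.npy",d)
    print(n,viewer.calibration(n))
print(viewer.calibration("wrist"))
E
```

```text
pics
{'t': 0.0, 'q': array([-1.20935210e+00,  1.31136616e-01,  1.48925638e+00, -2.20451025e-05,
        1.52299444e+00, -8.54078175e-02]), 'dq': array([ 2.43339514e-05,  1.32225869e-03,  1.03011498e-03, -1.44519380e-03,
       -2.01886367e-03,  5.17080802e-04]), 'joint_torque': array([-1.84439891e-04, -5.59855020e+01, -4.91756952e+01,  7.66822603e-02,
        3.55268258e-02, -1.84120604e-04]), 'tool_pos': array([ 0.25909875, -0.54058759,  0.23461466]), 'orientation': array([-3.06177445e+00, -6.95696691e-01,  4.21892730e-04]), 'force': array([-0.4680968 , -0.21493043, -0.42562076]), 'wrist_torque': array([-0.0250863 ,  0.01152242, -0.01880825]), 'gripper_force': 0.0, 'opening': 0.09292705593416968}
top {'camera_matrix': array([[396.07281589,   0.        , 282.67823975],
       [  0.        , 396.07281589, 210.20911057],
       [  0.        ,   0.        ,   1.        ]]), 'extrinsics': array([[-0.00257832,  0.98536669, -0.1704284 ,  0.3323312 ],
       [-0.99988952, -0.00503523, -0.01398546, -0.08046151],
       [-0.01463895,  0.17037352,  0.98527081,  1.34926698],
       [ 0.        
[... 308 characters left out ...]
15701378, -0.52450084,  0.83680675,  0.87978599],
       [-0.00347147,  0.8476044 ,  0.53061731,  0.66118569],
       [ 0.        ,  0.        ,  0.        ,  1.        ]])}
{'camera_matrix': array([[330.58465468,   0.        , 280.09127526],
       [  0.        , 330.58465468, 209.85629972],
       [  0.        ,   0.        ,   1.        ]]), 'hand_eye': array([[-9.49866341e-04,  9.69379526e-01,  2.45565534e-01,
         6.68688101e-02],
       [ 9.99999495e-01,  8.40347678e-04,  5.50769587e-04,
        -1.00715513e-03],
       [ 3.27544336e-04,  2.45565933e-01, -9.69379835e-01,
        -1.50122146e-01],
       [ 0.00000000e+00,  0.00000000e+00,  0.00000000e+00,
         1.00000000e+00]])}
```

View pics/top0.png

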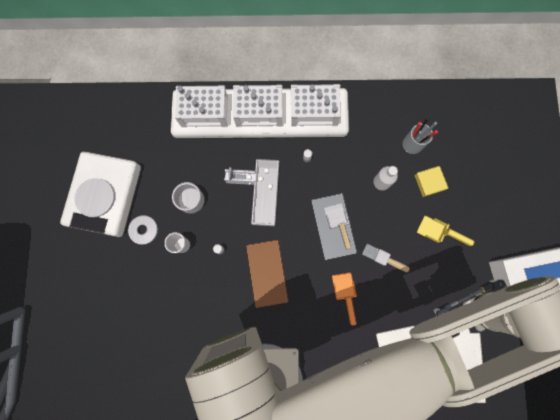

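View pics/side0.png

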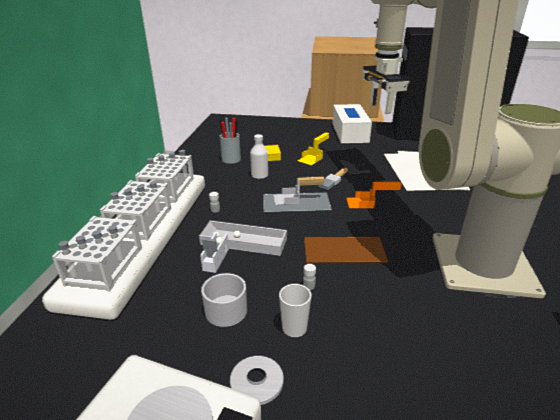

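The top view shows the steel scoop with a wooden handle at (340,222) on the grey pad (334,227). These could be confused with it:
- orange scoop (345,297)
- yellow scoop (440,230)
- steel and wood brush (385,258)
- brown pad (267,273)

The other items in view:
- The tray is at (265,192), with its ejector at (238,176).
- The jar is the wide one at (188,198). The beaker is at (177,243) and the lid at (142,230).

I choose the steel scoop on the grey pad, the wide jar, and the tray.

```bash
cat > h.py <<'E'
from plant import telemetry, viewer, order
import cv2,numpy as np
from scipy.spatial.transform import Rotation as R
def snap(n):
    s=telemetry.read_state(); c=viewer.calibration(n); p,d=viewer.read_camera(n)
    if n=="wrist":
        T=np.eye(4);T[:3,:3]=R.from_rotvec(s["orientation"]).as_matrix();T[:3,3]=s["tool_pos"];T=T@c["hand_eye"]
    else: T=c["extrinsics"]
    return p,d,c["camera_matrix"],T
def ray(px,K,T,z):
    px=np.atleast_2d(px).astype(float)
    v=np.c_[(px[:,0]-K[0,2])/K[0,0],-(px[:,1]-K[1,2])/K[1,1],-np.ones(len(px))]@T[:3,:3].T
    return T[:3,3]+v*((z-T[2,3])/v[:,2])[:,None]
def cloud(d,K,T):
    v,u=np.mgrid[:d.shape[0],:d.shape[1]]
    P=np.stack([(u-K[0,2])/K[0,0]*d,-(v-K[1,2])/K[1,1]*d,-d],-1)
    return P@T[:3,:3].T+T[:3,3]
def pix(P,K,T):
    q=(np.atleast_2d(P)-T[:3,3])@T[:3,:3]
    return np.c_[K[0,0]*q[:,0]/-q[:,2]+K[0,2],-K[1,1]*q[:,1]/-q[:,2]+K[1,2]]
E
python3 - <<'E'
from h import *
c=viewer.calibration("top");K,T=c["camera_matrix"],c["extrinsics"]
for n,p,z in [("tray near end L",(253,223),.03),("tray near R",(275,224),.03),("far L",(256,160),.03),("far R",(278,161),.03),("ejtab",(229,175),.08),("jar",(188,194),.07),("beaker",(177,240),.095),("scoop bowl",(335,214),.01),("handle end",(348,247),.07),("handle fr",(342,225),.07),("pad",(334,227),.004),("bottle",(387,178),.1),("vial",(308,155),.03)]: print(n,ray(p,K,T,z)[0].round(3))
E
```

```text
tray near end L [0.517 0.038 0.03 ]
tray near R [ 0.514 -0.036  0.03 ]
far L [0.737 0.03  0.03 ]
far R [ 0.733 -0.046  0.03 ]
ejtab [0.671 0.115 0.08 ]
jar [0.61  0.251 0.07 ]
beaker [0.455 0.274 0.095]
scoop bowl [ 0.55 -0.24  0.01]
handle end [ 0.432 -0.272  0.07 ]
handle fr [ 0.504 -0.255  0.07 ]
pad [ 0.506 -0.237  0.004]
bottle [ 0.652 -0.4    0.1  ]
vial [ 0.754 -0.15   0.03 ]
```

>>> send_rows(plan=[[[-1,0.5,1,0.45,-0.43],[-1,0.5,1,0.45,-0.43],[-1,0.5,1,0.45,-0.43],[-1,0.5,1,0.45,-0.43],[-1,0.5,1,0.45,-0.43],[-1,0.5,1,0.45,-0.43]]])

```text
t: 0.6
tool_pos: [0.3601, -0.3387, 0.3267]
orientation: [-3.142, 0.005, -0.001]
force: [0.1, -0.1, 0.1]
opening: 0.0926
gripper_force: 0.0
```

>>> send_rows(plan=[[[-1,0.9,1,0,0],[-1,0.9,1,0,0],[-1,0.9,1,0,0],[-1,0.9,1,0,0],[-1,0.9,1,0,0],[-1,0.9,1,0,0],[-1,0.9,1,0,0]]])

```text
t: 1.18
tool_pos: [0.5413, -0.1371, 0.3249]
orientation: [-3.14, 0.001, 0.0]
force: [-0.2, 0.1, 0.8]
opening: 0.0932
gripper_force: 0.0
```

>>> send_rows(plan=[[[-1,0,0.6,0,0],[-1,0,0.6,0,0],[-1,0,0.6,0,0],[-1,0,0.6,0,0],[-1,0,0.6,0,0],[-1,0,0.6,0,0]]])

```text
t: 1.68
tool_pos: [0.5391, -0.0213, 0.3253]
orientation: [3.141, -0.004, -0.001]
force: [0.0, 0.4, -0.3]
opening: 0.0927
gripper_force: 0.0
```

Run:
```python
from h import *
p,d,K,T=snap("wrist"); cv2.imwrite("pics/w1.png",p); np.savez("w1.npz",p=p,d=d,K=K,T=T)
s=telemetry.read_state();print(s["t"],s["tool_pos"],s["orientation"])
```

```text
1.7333 [ 0.53918122 -0.02197481  0.32535128] [ 3.14114868e+00 -6.34466750e-03 -8.00010450e-04]
```

View pics/w1.png

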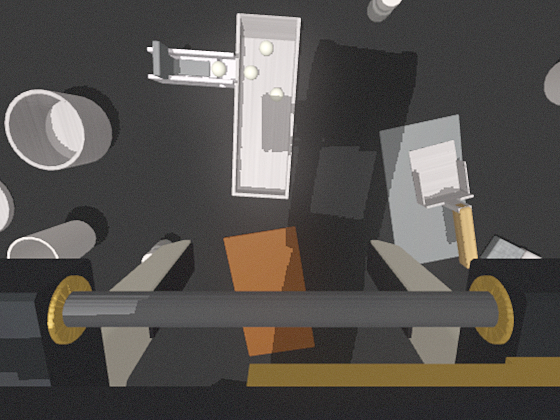

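The wrist view shows:
- The tray spans (232–300, 14–198), with balls at (266,48), (251,72) and (277,93), and the fourth ball in its cradle at (219,68). The ejector tab is at about (157,60).
- The jar is at (58,130) and the beaker at (45,245).
- The scoop is on the grey pad, bowl at (437,170) and handle at (466,235).

Next I measure these.

Run:
```python
from h import *
f=np.load("w1.npz");p,d,K,T=f["p"],f["d"],f["K"],f["T"]
C=cloud(d,K,T); hsv=cv2.cvtColor(p,cv2.COLOR_BGR2HSV)
def sel(u0,u1,v0,v1,z0,z1,extra=None):
    m=np.zeros(d.shape,bool);m[v0:v1,u0:u1]=1
    m&=(d>0)&(C[...,2]>z0)&(C[...,2]<z1)
    if extra is not None:m&=extra
    return m
def rect(n,m):
    q=C[m]; r=cv2.minAreaRect((q[:,:2]*1000).astype(np.float32)); print(n,m.sum(),np.round(r[0],1),np.round(r[1],1),round(r[2],2),'z',q[:,2].mean().round(4))
    print(cv2.boxPoints(r).round(0).tolist())
print("bench z",np.median(C[210:230,330:360,2]))
for c_ in [(232,195),(289,198),(237,14),(300,18)]: print("corner",c_,ray(c_,K,T,.03)[0].round(4))
rect("tray rim",sel(225,310,5,205,.024,.034))
rect("ej cheeks",sel(140,240,35,95,.044,.053))
rect("ej tab",sel(135,240,35,95,.074,.088))
for n,(u0,u1,v0,v1,z0,z1) in dict(jar=(0,120,80,180,.062,.075),beak=(0,110,215,262,.088,.1)).items():
    q=C[sel(u0,u1,v0,v1,z0,z1)][:,:2]
    c,r=cv2.minEnclosingCircle((q*1000).astype(np.float32));print(n,np.round(c,1),r, len(q))
rect("pad",sel(370,480,105,290,.001,.007))
wood=(hsv[...,0]>10)&(hsv[...,0]<30)&(hsv[...,1]>70)
rect("handle",sel(440,490,190,275,.068,.086,wood))
rect("bowl/back wall",sel(400,480,130,215,.03,.045))
rect("bowl walls",sel(400,480,130,215,.022,.045))
rect("bowl all",sel(400,480,130,210,.0052,.045))
for u,v in [(266,48),(251,72),(277,93),(219,68)]:
    print((u,v),ray((u,v),K,T,.038+(.004 if 0 else 0) if u==219 else .013)[0].round(4), C[v,u].round(4))
```

```text
bench z 0.001016794472229049
corner (232, 195) [0.5139 0.0454 0.03  ]
corner (289, 198) [ 0.5094 -0.0329  0.03  ]
corner (237, 14) [0.7369 0.0306 0.03  ]
corner (300, 18) [ 0.7323 -0.0456  0.03  ]
tray rim 2155 [624.8   6.2] [ 90.4 225.5] 86.17 z 0.03
[[509.0, -31.0], [734.0, -46.0], [740.0, 44.0], [515.0, 59.0]]
ej cheeks 809 [676.6  85.4] [100.9  34.4] 86.3 z 0.0495
[[656.0, 36.0], [691.0, 34.0], [697.0, 135.0], [663.0, 137.0]]
ej tab 354 [678.3 113.8] [ 8.7 35.8] 88.0 z 0.0829
[[660.0, 110.0], [696.0, 109.0], [696.0, 117.0], [661.0, 119.0]]
jar [602.2 258.9] 47.5155143737793 1665
beak [452.4 282.4] 30.992530822753906 375
pad 11053 [ 494.7 -236.3] [287.3 167.5] 3.7 z 0.0041
[[346.0, -162.0], [357.0, -329.0], [643.0, -311.0], [633.0, -143.0]]
handle 844 [ 467.9 -259.7] [83.6 16.1] 14.27 z 0.0773
[[425.0, -262.0], [429.0, -278.0], [510.0, -257.0], [506.0, -242.0]]
bowl/back wall 245 [ 526.4 -244.8] [49.8 64. ] 16.5 z 0.0361
[[493.0, -221.0], [512.0, -283.0], [559.0, -268.0], [541.0, -207.0]]
bowl walls 536 [ 526.9 -245.2] [51.  64.2] 14.73 z 0.0308
[[494.0, -221.0], [510.0, -283.0], [560.0, -270.0], [543.0, -208.0]]
bowl all 3743 [ 544.1 -237.8] [118.1  93.4] 4.68 z 0.011
[[481.0, -196.0], [489.0, -289.0], [607.0, -279.0], [599.0, -186.0]]
(266, 48) [ 0.7027 -0.0033  0.013 ] [ 0.7009 -0.0036  0.0215]
(251, 72) [0.674  0.0167 0.013 ] [0.6726 0.0159 0.0223]
(277, 93) [ 0.648  -0.0171  0.013 ] [ 0.6471 -0.0172  0.0228]
(219, 68) [0.6751 0.0539 0.038 ] [0.6735 0.0523 0.0477]
```

>>> send_rows(plan=[[[1,0.71,0.9,-0.5,-0.063],[1,0.71,0.9,-0.5,-0.063],[1,0.71,0.9,-0.5,-0.063],[1,0.71,0.9,-0.5,-0.063],[1,0.71,0.9,-0.5,-0.063],[1,0.71,0.9,-0.5,-0.063],[1,0.71,0.9,-0.5,-0.063],[1,0.71,0.9,-0.5,-0.063]]], force=20)

```text
t: 2.4
tool_pos: [0.6807, 0.1583, 0.2205]
orientation: [3.138, -0.109, -0.011]
force: [-0.5, -0.3, 0.1]
opening: 0.0439
gripper_force: 0.0
```

>>> send_rows(plan=[[[1,0,0,-0.74,0],[1,0,0,-0.74,0],[1,0,0,-0.74,0],[1,0,0,-0.74,0],[1,0,0,-0.74,0],[1,0,0,-0.74,0]]])

```text
t: 2.9
tool_pos: [0.6809, 0.1567, 0.078]
orientation: [3.139, -0.113, -0.002]
force: [0.5, -0.6, 1.1]
opening: 0.0049
gripper_force: 0.0
```

>>> send_rows(plan=[[[1,-0.005,-0.1,0,0],[1,-0.01,-0.13,0,0],[1,-0.012,-0.16,0,0],[1,-0.014,-0.19,0,0],[1,-0.016,-0.22,0,0],[1,-0.017,-0.24,0,0],[1,-0.017,-0.26,0,0],[1,-0.017,-0.26,0,0]]])

```text
t: 3.57
tool_pos: [0.6781, 0.1066, 0.078]
orientation: [-3.139, 0.109, -0.001]
force: [0.4, 4.0, 3.4]
opening: 0.0008
gripper_force: 1.8
```

>>> send_rows(plan=[[[1,-0.001,-0.01,0,0],[1,-0.001,-0.02,0,0],[1,-0.001,-0.02,0,0],[1,-0.001,-0.02,0,0]]])

```text
t: 3.9
tool_pos: [0.6776, 0.1031, 0.0776]
orientation: [-3.14, 0.109, 0.0]
force: [0.7, 3.4, 2.7]
opening: 0.0005
gripper_force: 2.0
```

Run:
```python
from h import *
p,d,K,T=snap("side"); C=cloud(d,K,T)
print(telemetry.read_state()["force"])
q=pix([[.65,.03,.03]],K,T)[0].astype(int);print(q)
cr=p[195:275,190:300];cv2.imwrite("pics/s1.png",cv2.resize(cr,None,fx=6,fy=6,interpolation=cv2.INTER_CUBIC))
```

```text
[0.46167734 4.3207437  2.96390074]
[231 237]
```

View pics/s1.png

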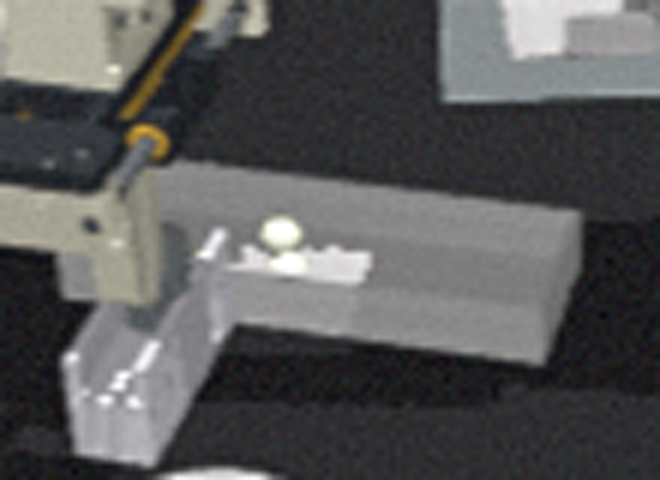

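The crop shows the tab pressed in and balls at crop (280,235) and (290,262) inside the tray. The cradle is hidden behind the fingers. I'll press to the stop, retract, and check from above.

>>> send_rows(plan=[[[1,-0.001,-0.01,0,0],[1,-0.002,-0.025,0,0],[1,-0.002,-0.025,0,0],[1,0.004,0.08,0,0],[1,0.014,0.2,0,0],[1,0.02,0.3,0,0],[1,0.02,0.32,0.3,0],[1,-0.2,0.2,0.7,0],[1,-0.35,0,1,0.06],[1,-0.5,-0.3,1,0.06],[1,-0.7,-0.5,1,0.06],[1,-0.7,-0.62,1,0.06],[1,-0.7,-0.62,1,0.06],[1,-0.7,-0.62,1,0.06],[1,-0.7,-0.62,1,0.06]]])

```text
t: 5.2
tool_pos: [0.5357, -0.0262, 0.2802]
orientation: [3.138, -0.017, 0.002]
force: [-0.3, 0.5, 0.9]
opening: 0.0007
gripper_force: 0.0
```

Run:
```python
from h import *
p,d,K,T=snap("wrist"); cv2.imwrite("pics/w2.png",p); np.savez("w2.npz",p=p,d=d,K=K,T=T)
C=cloud(d,K,T)
s=telemetry.read_state();print(s["t"],s["tool_pos"],s["orientation"])
q=C[(d>0)&(abs(C[...,0]-.678)<.03)&(abs(C[...,1]-.1)<.05)&(abs(C[...,2]-.081)<.007)];print("tab",q.mean(0),len(q))
```

```text
5.25 [ 0.53635714 -0.02535479  0.27972873] [ 3.13886494e+00 -1.75342519e-02  2.88641563e-03]
tab [0.67807714 0.1126087  0.08267477] 487
```

View pics/w2.png

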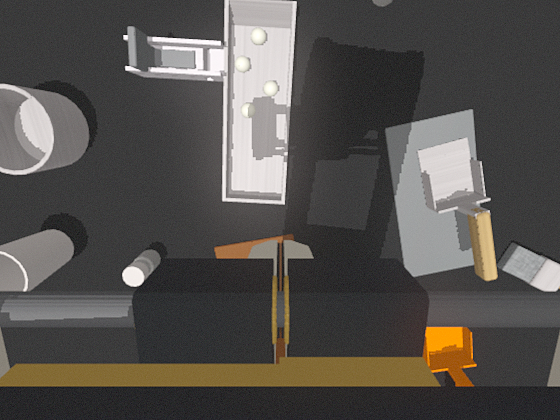

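All four balls are in the tray, at (259,37), (243,64), (271,88) and (248,110). The slide is back at rest, and the scoop handle is at (482,242) with the brush at (530,265) beside it. I'll measure again before grasping.

Run:
```python
from h import *
f=np.load("w2.npz");p,d,K,T=f["p"],f["d"],f["K"],f["T"]
C=cloud(d,K,T); hsv=cv2.cvtColor(p,cv2.COLOR_BGR2HSV)
wood=(hsv[...,0]>10)&(hsv[...,0]<30)&(hsv[...,1]>70)&(abs(C[...,2]-.077)<.009)
wood[:,:440]=0;wood[290:]=0
r=cv2.minAreaRect((C[wood][:,:2]*1000).astype(np.float32));print(r,np.median(C[wood][:,2]))
o=np.array([.6156,-.0005]);a=np.radians(-3.8);ex=np.array([np.cos(a),np.sin(a)]);ey=np.array([-ex[1],ex[0]])
for q in [(259,37),(243,64),(271,88),(248,110)]:
    w=ray(q,K,T,.014)[0,:2];print("ball",w.round(4),"tray",(w-o)@ex,(w-o)@ey)
for q in [(222,202),(285,205)]:
    w=ray(q,K,T,.03)[0,:2];print("corner tray",w.round(4),(w-o)@ex,(w-o)@ey)
b=C[240:290,500:560];print("brush zmax",np.percentile(b[...,2],98))
def T2(x,y): return o+x*ex+y*ey
print("insert grip",T2(-58-70,0),"end grip lip100",T2(60-70,0))
```

```text
((467.54852294921875, -259.6865234375), (84.14649963378906, 16.308696746826172), 14.314608573913574) 0.07835736788959674
ball [ 0.7019 -0.0042] tray 0.08635140545024929 0.0020626319832915355
ball [0.6734 0.0153] tray 0.056580418105675524 0.019599088615221746
ball [ 0.6465 -0.0169] tray 0.03195076249156752 -0.014338894363792189
ball [0.6218 0.0113] tray 0.005399426612963021 0.012165098506300749
corner tray [0.512 0.046] -0.10640539141320808 0.03949269140348591
corner tray [ 0.5073 -0.0322] -0.10600805506098156 -0.03878635739224174
brush zmax 0.02203816498391844
insert grip [-127.10298794    8.48255925] end grip lip100 [-9.36241468  0.662239  ]
```

>>> send_rows(plan=[[[0.3,-0.32,-1,-0.4,0.25],[0.3,-0.32,-1,-0.4,0.25],[0.3,-0.32,-1,-0.4,0.25],[0.3,-0.32,-1,-0.4,0.25],[0.3,-0.32,-1,-0.4,0.25],[0.3,-0.32,-1,-0.4,0.25],[0.3,-0.32,-1,-0.4,0.25],[0.3,-0.32,-1,-0.4,0.25]]])

```text
t: 5.92
tool_pos: [0.4727, -0.2213, 0.1958]
orientation: [-3.114, -0.395, 0.004]
force: [-0.2, 0.7, 0.7]
opening: 0.0326
gripper_force: 0.0
```

Run:
```python
from h import *
s=telemetry.read_state();print(s["t"],s["tool_pos"],s["opening"])
M=R.from_rotvec(s["orientation"]).as_matrix();y=np.degrees(np.arctan2(M[1,0],M[0,0]));print("yaw",y)
a=np.radians(14.3);g=np.array([.4677,-.2597])+.0055*np.array([np.cos(a),np.sin(a)])
print("shift/0.2",(np.r_[g,.064]-s["tool_pos"])/.2,(14.3-y)/60)
```

```text
5.9167 [ 0.472689   -0.22125425  0.19577314] 0.03260801412069569
yaw 14.470472013516376
shift/0.2 [ 0.00170292 -0.18543628 -0.65886572] -0.002841200225272929
```

>>> send_rows(plan=[[[0.3,0,-0.185,-0.3,0],[0.3,0,-0.185,-0.4,0],[0.3,0,-0.185,-0.4,0],[0.3,0,-0.185,-0.4,0],[0.3,0,-0.185,-0.4,0]]])

```text
t: 6.33
tool_pos: [0.4745, -0.2569, 0.1185]
orientation: [-3.115, -0.401, -0.0]
force: [-0.5, -1.0, 1.3]
opening: 0.0321
gripper_force: 0.0
```

Run:
```python
from h import *
s=telemetry.read_state()
a=np.radians(14.3);g=np.array([.4677,-.2597])+.0055*np.array([np.cos(a),np.sin(a)])
print("shift/0.2",(np.r_[g,.064]-s["tool_pos"])/.2)
```

```text
shift/0.2 [-0.00726804 -0.00711173 -0.27234271]
```

>>> send_rows(plan=[[[0.3,-0.007,-0.007,-0.2,0],[0.3,-0.007,-0.007,-0.272,0],[0.3,-0.007,-0.007,-0.272,0],[1,-0.007,-0.007,-0.272,0],[1,-0.007,-0.007,-0.272,0],[1,-0.007,-0.007,-0.272,0],[1,-0.007,-0.007,-0.272,0],[1,-0.007,-0.007,-0.272,0],[1,-0.007,-0.007,-0.272,0],[1,-0.007,-0.007,-0.272,0]]], force=50)

```text
t: 7.17
tool_pos: [0.474, -0.2603, 0.066]
orientation: [3.114, 0.399, 0.005]
force: [-1.2, 1.8, 7.6]
opening: 0.0157
gripper_force: 50.0
```

>>> send_rows(plan=[[[1,0,0,0.1,0],[1,0,0,0.25,0],[1,0,0,0.4,0],[1,0,0.2,0.5,-0.05],[1,0,0.35,0.5,-0.1],[1,0,0.5,0.5,-0.15],[1,0.03,0.7,0.5,-0.2],[1,0.06,0.85,0.5,-0.25],[1,0.06,1,0.5,-0.3],[1,0.06,1,0.5,-0.3],[1,0.06,1,0.5,-0.3]]])

```text
t: 8.08
tool_pos: [0.4845, -0.0582, 0.164]
orientation: [3.14, -0.087, 0.002]
force: [0.6, -0.0, -1.4]
opening: 0.0153
gripper_force: 50.0
```

>>> send_rows(plan=[[[1,0,0.15,0,0],[1,0,0.25,0,0],[1,0,0.33,0,0],[1,0,0.34,0,0],[1,0,0.34,0,0],[1,0,0.34,0,0]]])

```text
t: 8.58
tool_pos: [0.4845, 0.0073, 0.1635]
orientation: [3.14, -0.093, 0.001]
force: [-0.2, -0.3, -1.8]
opening: 0.0156
gripper_force: 50.0
```

```bash
cat > m.py <<'E'
from h import *
def state():
    s=telemetry.read_state();M=R.from_rotvec(s["orientation"]).as_matrix()
    return s,np.degrees(np.arctan2(M[1,0],M[0,0]))
o=np.array([.6156,-.0005]);a=np.radians(-3.8);ex=np.array([np.cos(a),np.sin(a)]);ey=np.array([-ex[1],ex[0]])
def tofr(C,s,y):  # cloud to gripper-yaw frame with origin at tcp
    b=np.radians(y);q=C-s["tool_pos"];return np.stack([q[...,0]*np.cos(b)+q[...,1]*np.sin(b),-q[...,0]*np.sin(b)+q[...,1]*np.cos(b),q[...,2]],-1)
E
python3 - <<'E'
from m import *
s,y=state();print(s["t"],s["tool_pos"],y,s["opening"])
p,d,K,T=snap("wrist");cv2.imwrite("pics/w3.png",p);C=cloud(d,K,T);q=tofr(C,s,y)
m=(d>0)&(abs(q[...,1])<.02)&(q[...,2]>-.09)&(q[...,2]<-.03)
for x in np.arange(.03,.13,.01):
    k=m&(abs(q[...,0]-x)<.004)
    if k.sum()>3: print(round(x,3),np.median(q[k][:,2]).round(4),k.sum())
k=(d>0)&(q[...,0]>.04)&(q[...,0]<.13)&(abs(q[...,1])<.05)&(q[...,2]>-.08)&(q[...,2]<-.02)
print(cv2.minAreaRect((q[k][:,:2]*1000).astype(np.float32)))
print("rim centre target: tray",(s["tool_pos"][:2]-o)@ex,(s["tool_pos"][:2]-o)@ey)
E
```

```text
8.5833 [0.48446496 0.00726984 0.16348083] -3.388749567298097 0.015609554705596147
0.04 -0.0592 814
0.05 -0.0594 819
0.06 -0.0593 843
0.07 -0.0594 845
0.08 -0.0594 878
0.09 -0.0595 935
0.1 -0.06 950
0.11 -0.0606 284
((74.21488189697266, 0.7729606628417969), (63.33150863647461, 68.41462707519531), 89.91478729248047)
rim centre target: tray -0.131361677047887 -0.0009380682821061752
```

View pics/w3.png

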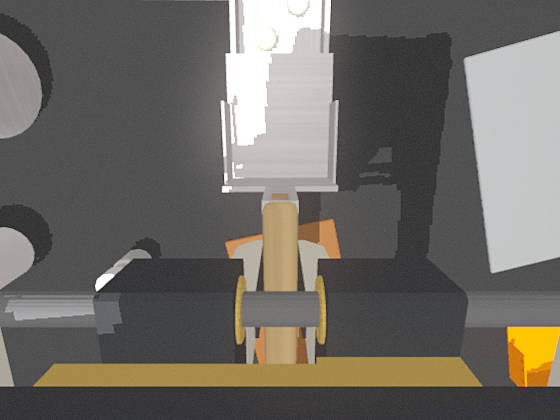

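The scoop is held level and centred, with its lip at row 55. Balls (265,38) and (298,5) are ahead of it. Next I lower it into the near half of the tray.

>>> send_rows(plan=[[[1,0.01,0,-0.15,-0.007],[1,0.01,0,-0.3,-0.007],[1,0.01,0,-0.42,-0.007],[1,0.01,0,-0.46,-0.007],[1,0.01,0,-0.47,-0.007],[1,0.01,0,-0.475,-0.007],[1,0.01,0,-0.48,-0.007],[1,0.01,0,-0.48,-0.007]]])

```text
t: 9.3
tool_pos: [0.4874, 0.0082, 0.0688]
orientation: [3.14, -0.104, 0.004]
force: [-0.3, 0.1, -1.1]
opening: 0.0158
gripper_force: 50.0
```

>>> send_rows(plan=[[[1,0,0,-0.005,0],[1,0,0,-0.01,0],[1,0,0,-0.015,0],[1,0,0,-0.015,0],[1,0,0,-0.015,0]]])

```text
t: 9.72
tool_pos: [0.4871, 0.0085, 0.0661]
orientation: [3.14, -0.104, 0.002]
force: [-5.6, 1.1, 11.0]
opening: 0.0156
gripper_force: 50.0
```

>>> send_rows(plan=[[[1,0,0,0.1,0],[1,0,0,0.2,0],[1,-0.05,0,0.24,0],[1,-0.2,0.013,0.24,0],[1,-0.38,0.026,0.24,0],[1,-0.39,0.026,0.22,0],[1,-0.39,0.026,0.18,0],[1,-0.39,0.026,0.15,0],[1,-0.39,0.026,0.15,0],[1,-0.39,0.026,0.15,0]]], force=60)

```text
t: 10.55
tool_pos: [0.4087, 0.0137, 0.0938]
orientation: [-3.14, 0.104, 0.002]
force: [-0.7, -0.3, -1.6]
opening: 0.0157
gripper_force: 60.0
```

>>> send_rows(plan=[[[1,0,0,-0.01,0],[1,0,0,-0.02,0],[1,0,0,-0.025,0],[1,0,0,-0.03,0],[1,0,0,-0.03,0]]])

```text
t: 10.97
tool_pos: [0.4093, 0.0137, 0.0891]
orientation: [-3.14, 0.104, -0.002]
force: [-4.1, 0.9, 6.1]
opening: 0.0155
gripper_force: 60.0
```

```bash
cat > pitch.py <<'E'
from m import *
def pitch(save=None):
    s,y=state();p,d,K,T=snap("wrist")
    if save: cv2.imwrite(save,p)
    q=tofr(cloud(d,K,T),s,y)
    k=(d>0)&(abs(q[...,1])<.02)&(q[...,0]>.042)&(q[...,0]<.1)&(q[...,2]>-.075)&(q[...,2]<-.03)
    for _ in range(3):
        f=np.polyfit(q[k][:,0],q[k][:,2],1); k&=abs(q[...,2]-np.polyval(f,q[...,0]))<.003
    print("t",s["t"],"pos",s["tool_pos"].round(4),"yaw",y.round(2),"F",s["force"].round(1),"pitch deg",np.degrees(np.arctan(f[0])).round(2),"inner floor z at x.035,.11:",np.polyval(f,[.035,.11]).round(4),"n",k.sum(),"tray",((s["tool_pos"][:2]-o)@ex).round(4),((s["tool_pos"][:2]-o)@ey).round(4))
    return p,d,q
if __name__=="__main__": pitch()
E
python3 pitch.py
```

```text
t 10.9667 pos [0.4093 0.0137 0.0891] yaw -3.8 F [-4.1  0.9  6.1] pitch deg 1.38 inner floor z at x.035,.11: [-0.0581 -0.0563] n 6590 tray -0.2068 0.0005
```

>>> send_rows(plan=[[[1,0,0,-0.008,0],[1,0,0,-0.015,0],[1,0,0,-0.015,0],[1,0,0,0.05,0],[1,0,0,0.12,0],[1,0,0,0.12,0],[1,0,0,0.12,0]]])

```text
t: 11.6
tool_pos: [0.4092, 0.0136, 0.1127]
orientation: [3.14, -0.104, 0.003]
force: [-0.1, 0.4, -1.5]
opening: 0.0158
gripper_force: 60.0
```

```bash
python3 pitch.py
```

```text
t 11.6 pos [0.4092 0.0136 0.1127] yaw -3.8 F [-0.1  0.4 -1.5] pitch deg 2.25 inner floor z at x.035,.11: [-0.0576 -0.0546] n 6636 tray -0.2068 0.0004
```

>>> send_rows(plan=[[[1,0.15,-0.01,0,0],[1,0.3,-0.02,0,0],[1,0.39,-0.026,0,0],[1,0.39,-0.026,-0.05,0],[1,0.39,-0.026,-0.15,0],[1,0.39,-0.026,-0.2,0],[1,0.39,-0.026,-0.23,0],[1,0.39,-0.026,-0.24,0],[1,0.39,-0.026,-0.24,0]]])

```text
t: 12.4
tool_pos: [0.4853, 0.0086, 0.0642]
orientation: [-3.14, 0.104, 0.003]
force: [-2.6, 0.3, 2.1]
opening: 0.0157
gripper_force: 60.0
```

>>> send_rows(plan=[[[1,0.03,-0.002,0,0],[1,0.07,-0.005,0,0],[1,0.11,-0.007,0,0],[1,0.15,-0.01,0,0],[1,0.19,-0.013,0,0],[1,0.23,-0.015,0,0],[1,0.27,-0.018,0,0],[1,0.31,-0.021,0,0],[1,0.35,-0.023,0,0],[1,0.35,-0.023,0,0]]])

```text
t: 13.23
tool_pos: [0.558, 0.0037, 0.0643]
orientation: [3.14, -0.104, 0.002]
force: [0.6, -0.0, -2.1]
opening: 0.0157
gripper_force: 60.0
```

```bash
python3 -c "
import pitch;pitch.pitch('pics/w4.png')"
```

```text
t 13.2333 pos [0.558  0.0037 0.0643] yaw -3.81 F [ 0.6 -0.  -2.1] pitch deg 2.37 inner floor z at x.035,.11: [-0.0571 -0.054 ] n 6675 tray -0.0578 0.0004
```

View pics/w4.png

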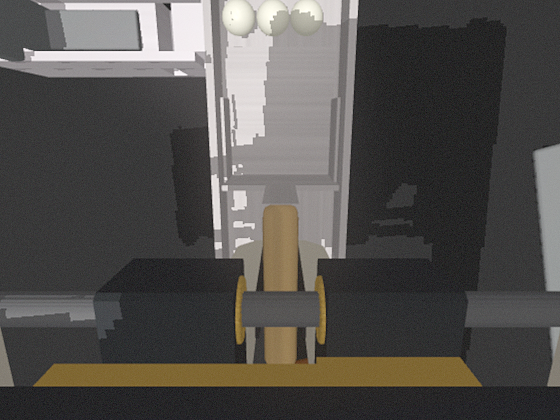

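Three balls are in a row at the lip, at (238,16), (272,16) and (306,16). The fourth is ahead of them, out of view. I continue into the ramp.

>>> send_rows(plan=[[[1,0.03,-0.002,0,0],[1,0.06,-0.004,0,0],[1,0.09,-0.006,0,0],[1,0.12,-0.008,0,0],[1,0.14,-0.009,0,0],[1,0.155,-0.01,0,0],[1,0.17,-0.011,0,0],[1,0.185,-0.012,0,0],[1,0.2,-0.013,0,0],[1,0.21,-0.014,0,0],[1,0.22,-0.014,0,0],[1,0.225,-0.015,0,0],[1,0.225,-0.015,0,0]]])

```text
t: 14.37
tool_pos: [0.6014, 0.0009, 0.0642]
orientation: [-3.14, 0.104, -0.0]
force: [-2.4, -0.3, 3.9]
opening: 0.0157
gripper_force: 60.0
```

```bash
cat > balls.py <<'E'
from pitch import *
def balls():
    p,d,q=pitch()
    # blobs standing >8 mm above the bowl-floor line, left/right inside the bowl, ahead of the back wall
    for src,nm in [("wrist",None)]:
        hs=cv2.cvtColor(p,cv2.COLOR_BGR2HSV)
        m=((q[...,0]>.03)&(q[...,0]<.17)&(abs(q[...,1])<.034)&(q[...,2]>-.053)&(q[...,2]<-.03)).astype(np.uint8)
        cv2.imwrite("pics/mask.png",m*255)
        n,l,st,c=cv2.connectedComponentsWithStats(m)
        for i in range(1,n):
            if st[i,4]>25: Q=q[l==i];print("blob px",c[i].round(),"n",st[i,4],"x",np.percentile(Q[:,0],[5,50,95]).round(3),"y",np.percentile(Q[:,1],[5,95]).round(3),"ztop",Q[:,2].max().round(4))
    return p
if __name__=="__main__":
    import sys;p=balls();cv2.imwrite(sys.argv[1],p)
E
python3 balls.py pics/w5.png
python3 - <<'E'
from h import *
p,d,K,T=snap("top");u,v=pix([[.715,0,.02]],K,T)[0].astype(int);print(u,v)
w=cv2.imread("pics/w5.png")[0:260,130:430]
t=cv2.resize(p[v-30:v+40,u-40:u+40],None,fx=5,fy=5,interpolation=cv2.INTER_CUBIC)
W=np.zeros((350,700,3),np.uint8);W[:260,:300]=w;W[:350,300:700]=t;cv2.imwrite("pics/c5.png",W)
E
```

```text
t 14.3667 pos [0.6014 0.0009 0.0642] yaw -3.8 F [-2.4 -0.3  3.9] pitch deg 3.14 inner floor z at x.035,.11: [-0.0575 -0.0534] n 4350 tray -0.0142 0.0005
blob px [278.  31.] n 7012 x [0.093 0.117 0.128] y [-0.028  0.029] ztop -0.0323
blob px [282. 152.] n 2188 x [0.036 0.047 0.079] y [-0.031  0.031] ztop -0.03
264 166
```

View pics/c5.png

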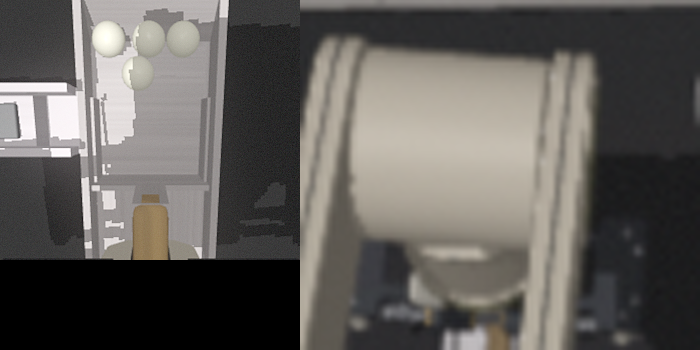

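One ball is on the bowl at crop (137,72). The other three are at the lip, at (108,38), (148,38) and (183,38). I push a bit further.

>>> send_rows(plan=[[[1,0.005,0,0,0],[1,0.01,-0.001,0,0],[1,0.015,-0.001,0,0],[1,0.02,-0.001,0.005,0],[1,0.02,-0.001,0.01,0],[1,0.025,-0.002,0.015,0],[1,0.025,-0.002,0.02,0],[1,0.025,-0.002,0.02,0],[1,0.025,-0.002,0.02,0]]])

```text
t: 15.22
tool_pos: [0.6063, 0.0005, 0.0682]
orientation: [-3.14, 0.104, -0.0]
force: [-0.3, 0.2, -2.6]
opening: 0.0155
gripper_force: 60.0
```

```bash
sed -i 's/m=((q\[/f=(q[...,0]-.035)*np.tan(np.radians(3))-.0575;m=((hs[...,2]>0)\&(q[...,2]>f+.009)\&(q[...,2]<f+.03)\&(q[...,0]>.045)\&(q[/;s/(q\[...,2\]>-.053)&(q\[...,2\]<-.03)/(abs(q[...,1])<.0285)/' balls.py; python3 balls.py pics/w6.png
```

```text
t 15.2167 pos [6.063e-01 5.000e-04 6.820e-02] yaw -3.8 F [-0.3  0.2 -2.6] pitch deg 3.06 inner floor z at x.035,.11: [-0.0576 -0.0535] n 4191 tray -0.0094 0.0004
blob px [281.   7.] n 1757 x [0.123 0.126 0.128] y [-0.026  0.026] ztop -0.0362
blob px [240.  44.] n 834 x [0.102 0.108 0.115] y [0.016 0.028] ztop -0.0355
blob px [279.  44.] n 909 x [0.102 0.108 0.115] y [-0.006  0.008] ztop -0.0357
blob px [313.  44.] n 921 x [0.102 0.108 0.115] y [-0.024 -0.01 ] ztop -0.0358
blob px [268.  80.] n 864 x [0.084 0.091 0.098] y [0.    0.014] ztop -0.0355
```

All four balls are on the scoop (tops 18 mm above the bowl plane, 5 mm behind the lip edge). I follow the ramp upward, rest the lip on the ramp's top edge, and lower the grip to pitch the bowl nose-up.

>>> send_rows(plan=[[[1,0.006,0,0.01,0],[1,0.014,-0.001,0.022,0],[1,0.022,-0.002,0.034,0],[1,0.03,-0.002,0.046,0],[1,0.038,-0.002,0.058,0],[1,0.046,-0.003,0.07,0],[1,0.055,-0.004,0.082,0],[1,0.065,-0.004,0.094,0],[1,0.075,-0.005,0.106,0],[1,0.09,-0.006,0.112,0],[1,0.11,-0.007,0.115,0],[1,0.128,-0.009,0.115,0],[1,0.142,-0.01,0.112,0],[1,0.15,-0.01,0.105,0],[1,0.153,-0.01,0.095,0],[1,0.153,-0.01,0.085,0],[1,0.153,-0.01,0.075,0],[1,0.153,-0.01,0.065,0],[1,0.153,-0.01,0.055,0],[1,0.153,-0.01,0.045,0]]])

```text
t: 16.93
tool_pos: [0.637, -0.0014, 0.0787]
orientation: [3.14, -0.104, 0.001]
force: [-9.3, 0.9, 10.2]
opening: 0.0157
gripper_force: 60.0
```

```bash
python3 balls.py pics/w7.png
```

```text
t 16.9333 pos [ 0.637  -0.0014  0.0787] yaw -3.8 F [-9.3  0.9 10.2] pitch deg 7.62 inner floor z at x.035,.11: [-0.0545 -0.0445] n 5355 tray 0.0214 0.0005
blob px [238.  32.] n 995 x [0.105 0.111 0.119] y [0.015 0.028] ztop -0.0264
blob px [297.  32.] n 2177 x [0.105 0.111 0.119] y [-0.023  0.007] ztop -0.0258
blob px [268. 101.] n 889 x [0.072 0.079 0.086] y [0.    0.014] ztop -0.0295
```

>>> send_rows(plan=[[[1,0,0,-0.01,0],[1,0,0,-0.02,0],[1,0,0,-0.03,0],[1,0,0,-0.03,0],[1,0,0,-0.03,0],[1,0,0,-0.03,0]]])

```text
t: 17.48
tool_pos: [0.6366, -0.0014, 0.0722]
orientation: [3.14, -0.104, -0.001]
force: [-8.0, 0.5, 7.4]
opening: 0.0156
gripper_force: 60.0
```

```bash
python3 balls.py pics/w8.png
```

```text
t 17.4833 pos [ 0.6366 -0.0014  0.0722] yaw -3.79 F [-8.   0.5  7.4] pitch deg 3.27 inner floor z at x.035,.11: [-0.0443 -0.04  ] n 2682 tray 0.021 0.0005
blob px [280.  83.] n 12286 x [0.057 0.09  0.114] y [-0.025  0.025] ztop -0.0252
```

```bash
cat > see.py <<'E'
from m import *
def see(png):
    s,y=state();p,d,K,T=snap("wrist");cv2.imwrite(png,p);q=tofr(cloud(d,K,T),s,y)
    k=(d>0)&(abs(q[...,1])<.028)&(q[...,2]>-.075)&(q[...,2]<-.01)
    xs=np.arange(.045,.112,.005);z=[np.percentile(q[k&(abs(q[...,0]-x)<.003)][:,2],8) for x in xs]
    f=np.polyfit(xs,z,1);r=z-np.polyval(f,xs);g=abs(r)<max(.001,np.median(abs(r))*2);f=np.polyfit(xs[g],np.array(z)[g],1)
    print("t",s["t"],"pos",s["tool_pos"].round(4),"F",s["force"].round(1),"pitch",np.degrees(np.arctan(f[0])).round(2),"floor@.035,.11",np.polyval(f,[.035,.11]).round(4))
    h=q[...,2]-np.polyval(f,q[...,0])
    m=((d>0)&(abs(q[...,1])<.029)&(q[...,0]>.043)&(q[...,0]<.14)&(h>.0145)&(h<.021)).astype(np.uint8)
    n,l,st,c=cv2.connectedComponentsWithStats(m)
    for i in range(1,n):
        if st[i,4]>40: Q=q[l==i];print("ball top px",c[i].round(),st[i,4],"xy",Q[:,:2].mean(0).round(4),"h",np.percentile(h[l==i],95).round(4))
if __name__=="__main__":
    import sys;see(sys.argv[1])
E
python3 see.py pics/w9.png
```

```text
t 17.5333 pos [ 0.6366 -0.0014  0.0722] F [-7.2  0.7  7.6] pitch 10.09 floor@.035,.11 [-0.0523 -0.0389]
ball top px [248. 119.] 646 xy [0.0698 0.0171] h 0.0191
ball top px [282. 125.] 648 xy [ 0.0671 -0.0006] h 0.019
ball top px [315. 138.] 593 xy [ 0.0602 -0.0179] h 0.019
ball top px [268. 154.] 558 xy [0.0515 0.0072] h 0.0187
```

The balls have rolled to the back of the bowl, which is pitched 10° nose-up. Next I lift gently and carry it to the jar with the scoop pointing +y.

>>> send_rows(plan=[[[1,0,0,0.02,0],[1,0,0,0.05,0],[1,0,0,0.1,0],[1,0,0,0.16,0],[1,0,0,0.23,0],[1,0,0,0.3,0],[1,0,0,0.37,0],[1,0,0,0.44,0],[1,0,0,0.5,0.02],[1,0,0.01,0.53,0.06],[1,0,0.03,0.54,0.12],[1,-0.01,0.06,0.54,0.19],[1,-0.02,0.1,0.54,0.26],[1,-0.03,0.14,0.54,0.33],[1,-0.04,0.18,0.54,0.4],[1,-0.05,0.22,0.54,0.47],[1,-0.06,0.26,0.54,0.54],[1,-0.07,0.3,0.54,0.61],[1,-0.08,0.34,0.54,0.68],[1,-0.09,0.38,0.54,0.75]]])

```text
t: 19.25
tool_pos: [0.6189, 0.0749, 0.1801]
orientation: [2.938, 1.112, 0.001]
force: [-0.2, 0.4, -2.4]
opening: 0.0156
gripper_force: 60.0
```

>>> send_rows(plan=[[[1,-0.01,0.04,0,0.07],[1,-0.02,0.08,0,0.14],[1,-0.03,0.12,0,0.21],[1,-0.04,0.16,0,0.28],[1,-0.05,0.2,0,0.35],[1,-0.06,0.24,0,0.42],[1,-0.07,0.28,0,0.49],[1,-0.075,0.32,0,0.56],[1,-0.08,0.36,0,0.63],[1,-0.085,0.39,0,0.69],[1,-0.085,0.41,0,0.74],[1,-0.085,0.42,0,0.77],[1,-0.085,0.43,0,0.79],[1,-0.085,0.435,0,0.8],[1,-0.085,0.435,0,0.805],[1,-0.085,0.435,0,0.805]]])

```text
t: 20.58
tool_pos: [0.6019, 0.1614, 0.1795]
orientation: [2.231, 2.212, 0.0]
force: [-0.0, -0.6, -2.8]
opening: 0.0157
gripper_force: 60.0
```

```bash
python3 see.py pics/w10.png
python3 - <<'E'
from m import *
s,y=state();print("yaw",y,s["q"].round(2))
p=cv2.imread("pics/w10.png")
E
```

```text
t 20.5833 pos [0.6019 0.1614 0.1795] F [-0.  -0.6 -2.8] pitch 9.29 floor@.035,.11 [-0.0527 -0.0404]
ball top px [294. 133.] 592 xy [ 0.0646 -0.0063] h 0.0188
ball top px [242. 136.] 587 xy [0.0628 0.0217] h 0.0188
ball top px [269. 155.] 538 xy [0.053  0.0071] h 0.0185
ball top px [318. 155.] 528 xy [ 0.0529 -0.0195] h 0.0185
ball top px [283. 172.] 223 xy [ 0.0434 -0.0002] h 0.0191
yaw 89.46599382965253 [ 0.18  0.22  1.49 -0.    1.43  0.19]
```

View pics/w10.png

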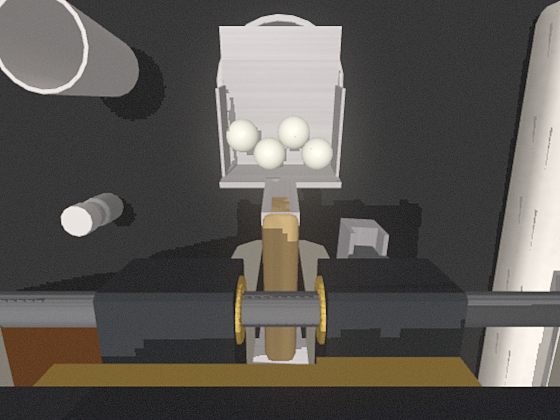

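The four balls sit in the bowl at (242,136), (269,154), (294,132) and (318,153). The bowl is centred over the jar, whose rim shows evenly on both sides. I lower the heel to just above the near rim.

>>> send_rows(plan=[[[1,0,0.003,-0.02,0],[1,0,0.007,-0.05,0],[1,0,0.012,-0.085,0],[1,0,0.016,-0.12,0],[1,0,0.02,-0.155,0],[1,0,0.024,-0.19,0],[1,0,0.026,-0.22,0],[1,0,0.026,-0.24,0],[1,0,0.026,-0.253,0],[1,0,0.026,-0.257,0],[1,0,0.026,-0.257,0],[1,0,0.026,-0.257,0]]])

```text
t: 21.63
tool_pos: [0.6021, 0.1667, 0.1283]
orientation: [2.231, 2.211, 0.001]
force: [-0.7, 0.7, -2.9]
opening: 0.0154
gripper_force: 60.0
```

>>> send_rows(plan=[[[1,0,0,0,0],[1,0,0,0,0],[1,0,0,0,0]]], force=10)

```text
t: 21.88
tool_pos: [0.6023, 0.1668, 0.1285]
orientation: [2.231, 2.211, 0.001]
force: [-0.1, -0.6, 0.7]
opening: 0.016
gripper_force: 10.0
```

```bash
python3 see.py pics/w11.png
```

```text
t 21.8833 pos [0.6023 0.1668 0.1285] F [-0.1 -0.6  0.7] pitch 2.66 floor@.035,.11 [-0.0563 -0.0528]
ball top px [294. 142.] 536 xy [ 0.0598 -0.0065] h 0.0187
ball top px [243. 145.] 527 xy [0.0578 0.0218] h 0.0185
ball top px [270. 162.] 438 xy [0.0486 0.0069] h 0.0185
ball top px [317. 162.] 453 xy [ 0.0487 -0.0197] h 0.0184
```

At 10 N the scoop pivots and rests on the rim, as planned. I raise the grip slowly so the nose tips into the jar.

>>> send_rows(plan=[[[1,0,0,0.01,0],[1,0,0,0.025,0],[1,0,0,0.04,0],[1,0,0.003,0.055,0],[1,0,0.006,0.07,0],[1,0,0.01,0.085,0],[1,0,0.014,0.1,0],[1,0,0.018,0.115,0],[1,0,0.022,0.13,0],[1,0,0.026,0.145,0],[1,0,0.03,0.16,0],[1,0,0.034,0.175,0],[1,0,0.038,0.19,0],[1,0,0.042,0.2,0],[1,0,0.042,0.2,0],[1,0,0.042,0.2,0]]], force=6)

```text
t: 23.27
tool_pos: [0.602, 0.1752, 0.168]
orientation: [2.231, 2.212, 0.0]
force: [0.1, 0.8, -1.9]
opening: 0.0163
gripper_force: 6.0
```

```bash
python3 see.py pics/w12.png
python3 - <<'E'
from m import *
p=cv2.imread("pics/w12.png");g=cv2.medianBlur(cv2.cvtColor(p,cv2.COLOR_BGR2GRAY)[:260],3)
c=cv2.HoughCircles(g,cv2.HOUGH_GRADIENT,1,12,param1=80,param2=14,minRadius=9,maxRadius=20);print(None if c is None else c[0].round())
E
```

```text
[[ 74. 236.  19.]
 [ 90. 232.  16.]
 [272.  64.  11.]
 [102. 222.  17.]
 [302.  52.  17.]
 [118. 230.  13.]
 [286.  68.  11.]
 [262.  74.  13.]
 [314.  92.  11.]]Traceback (most recent call last):
  File "see.py", line 14, in <module>
    import sys;see(sys.argv[1])
               ~~~^^^^^^^^^^^^^
  File "see.py", line 5, in see
    xs=np.arange(.045,.112,.005);z=[np.percentile(q[k&(abs(q[...,0]-x)<.003)][:,2],8) for x in xs]
                                    ~~~~~~~~~~~~~^^^^^^^^^^^^^^^^^^^^^^^^^^^^^^^^^^^^
    return _quantile_unchecked(
        a, q, axis, out, overwrite_input, method, keepdims, weights)
    return _ureduce(a,
                    func=_quantile_ureduce_func,
    ...<5 lines>...
                    overwrite_input=overwrite_input,
                    method=method)
    r = func(a, **kwargs)
    result = _quantile(arr,
                       quantiles=q,
    ...<2 lines>...
                       out=out,
                       weights=wgt)
    slices_having_nans = np.isnan(arr[-1, ...])
                                  ~~~^^^^^^^^^
IndexError: index -1 is out of bounds for axis 0 with size 0
```

Run:
```python
from m import *
s,y=state();p,d,K,T=snap("wrist");C=cloud(d,K,T);q=tofr(C,s,y)
for x in np.arange(.0,.13,.01):
    k=(d>0)&(abs(q[...,1])<.025)&(abs(q[...,0]-x)<.003)&(q[...,2]<-.0)
    k[260:]=0
    if k.sum(): print(round(x,3),k.sum(),np.percentile(C[k][:,2],[10,50,90]).round(3))
# jar interior: what's in it
k=(np.hypot(C[...,0]-.602,C[...,1]-.259)<.041)&(C[...,2]<.06)&(d>0)
print("in jar",k.sum()); 
hs=cv2.cvtColor(p,cv2.COLOR_BGR2HSV)
print(np.histogram(C[k][:,2],bins=np.arange(0,.065,.005)))
rim=(abs(np.hypot(C[...,0]-.602,C[...,1]-.259)-.045)<.008)&(abs(C[...,2]-.07)<.004)
c=cv2.minEnclosingCircle((C[rim][:,:2]*1000).astype(np.float32));print(c)
```

```text
0.01 493 [0.155 0.162 0.167]
0.02 460 [0.098 0.099 0.125]
0.03 685 [0.095 0.096 0.097]
0.04 656 [0.092 0.093 0.094]
0.05 652 [0.089 0.09  0.091]
0.06 658 [0.086 0.087 0.088]
0.07 682 [0.083 0.084 0.085]
0.08 642 [0.079 0.08  0.081]
0.09 122 [0.008 0.009 0.02 ]
0.1 402 [0.008 0.009 0.02 ]
0.11 579 [0.009 0.024 0.038]
0.12 870 [0.016 0.039 0.07 ]
in jar 3171
(array([   0, 1509,  174,   69,  519,  378,   73,  311,   95,   15,   16,
         12]), array([0.   , 0.005, 0.01 , 0.015, 0.02 , 0.025, 0.03 , 0.035, 0.04 ,
       0.045, 0.05 , 0.055, 0.06 ]))
((601.7246704101562, 260.3197021484375), 46.952980041503906)
```

The bowl floor is smooth and empty at about 18° nose-down, and ball-height surfaces show in the jar. I re-grip, lift away, and verify.

>>> send_rows(plan=[[[1,0,0,0,0],[1,0,0,0.02,0],[1,0,0,0.08,0],[1,0,0,0.2,0],[1,0,-0.05,0.35,0],[1,0,-0.2,0.45,0],[1,0,-0.35,0.5,0],[1,0,-0.4,0.5,0],[1,0,-0.4,0.5,0]]], force=60)

```text
t: 24.12
tool_pos: [0.6028, 0.0926, 0.2702]
orientation: [2.233, 2.206, 0.003]
force: [0.3, -0.3, -2.1]
opening: 0.0159
gripper_force: 60.0
```

Run:
```python
from m import *
p,d,K,T=snap("wrist");C=cloud(d,K,T);cv2.imwrite("pics/w13.png",p)
t,dt,Kt,Tt=snap("top");u,v=pix([[.602,.259,.04]],Kt,Tt)[0].astype(int)
s_,ds,Ks,Ts=snap("side");a,b=pix([[.602,.259,.05]],Ks,Ts)[0].astype(int)
f=lambda im,u,v:cv2.resize(im[max(v-25,0):v+25,max(u-25,0):u+25],(240,240),interpolation=cv2.INTER_CUBIC)
W=np.zeros((420,800,3),np.uint8);W[:,:560]=p;W[:210,560:770]=cv2.resize(f(t,u,v),(210,210));W[210:,560:770]=cv2.resize(f(s_,a,b),(210,210));cv2.imwrite("pics/c13.png",W)
```

```text
(no output)
```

View pics/c13.png

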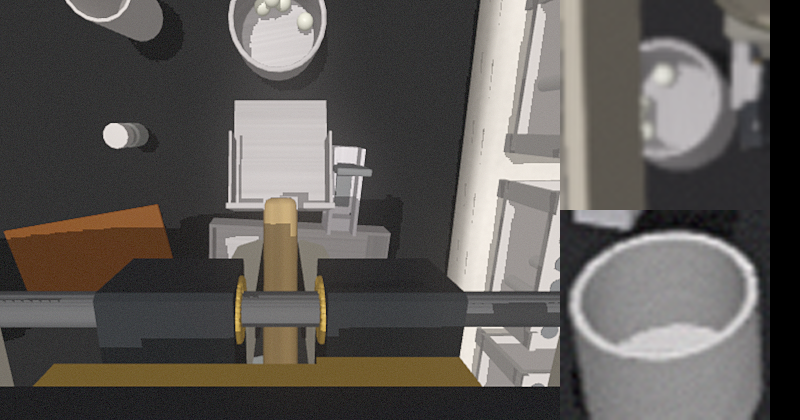

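The last view shows four balls in the jar, at (262,9), (272,3), (285,3) and (305,20), and the bowl empty. I take the scoop back to its pad.

>>> send_rows(plan=[[[1,-0.05,-0.1,0,-0.08],[1,-0.1,-0.25,0,-0.2],[1,-0.2,-0.4,0,-0.3],[1,-0.3,-0.55,0,-0.4],[1,-0.4,-0.7,0,-0.5],[1,-0.5,-0.85,0,-0.6],[1,-0.5,-1,0,-0.7],[1,-0.5,-1,0,-0.8],[1,-0.5,-1,0,-0.9],[1,-0.5,-1,0,-1],[1,-0.5,-1,0,-1]]])

```text
t: 25.18
tool_pos: [0.5017, -0.1039, 0.2671]
orientation: [-3.039, -0.793, 0.002]
force: [0.8, 0.6, -1.7]
opening: 0.0159
gripper_force: 60.0
```

>>> send_rows(plan=[[[1,0,-0.2,-0.1,-0.1],[1,-0.01,-0.4,-0.25,-0.2],[1,-0.02,-0.6,-0.4,-0.25],[1,-0.025,-0.735,-0.55,-0.25],[1,-0.025,-0.735,-0.68,-0.25],[1,-0.025,-0.735,-0.7,-0.25],[1,-0.025,-0.735,-0.7,-0.25],[1,-0.025,-0.735,-0.7,-0.25]]])

```text
t: 25.85
tool_pos: [0.4973, -0.2508, 0.1282]
orientation: [-3.115, -0.401, 0.001]
force: [1.0, -0.4, -1.5]
opening: 0.0156
gripper_force: 60.0
```

Run:
```python
from m import *
s,y=state();p,d,K,T=snap("wrist");C=cloud(d,K,T);q=tofr(C,s,y)
k=(d>0)&(abs(q[...,1])<.02)&(q[...,0]>.035)&(q[...,0]<.075)&(q[...,2]>-.1)
f=np.polyfit(q[k][:,0],q[k][:,2],1);print(s["t"],s["tool_pos"].round(4),"yaw",y,"pitch",np.degrees(np.arctan(f[0])),"floor@.03,.085",np.polyval(f,[.03,.085]))
e=np.r_[.474,-.2603];h=np.r_[np.cos(np.radians(14.3)),np.sin(np.radians(14.3))]
print("to start pose/0.2",(e+.024*h-s["tool_pos"][:2])/.2,(.0985-s["tool_pos"][2])/.2,(14.3-y)/60)
```

```text
25.85 [ 0.4973 -0.2508  0.1282] yaw 14.655983569267043 pitch -76.52089499382298 floor@.03,.085 [ 0.05036283 -0.17909727]
to start pose/0.2 [-7.32758296e-05 -1.79852527e-02] -0.1484261366997626 -0.005933059487784042
```

```bash
cat > prof.py <<'E'
from m import *
s,y=state();p,d,K,T=snap("wrist");C=cloud(d,K,T);q=tofr(C,s,y)
print(s["tool_pos"].round(4),s["force"].round(1))
for x in np.arange(.02,.125,.01):
    k=(d>0)&(abs(q[...,1])<.025)&(abs(q[...,0]-x)<.002)&(q[...,2]<-.02);k[260:]=0
    if k.sum(): print(round(x,3),k.sum(),np.percentile(C[k][:,2],[10,50,90]).round(4))
E
python3 prof.py
```

```text
[ 0.4982 -0.2512  0.1297] [ 1.  -0.1 -1.3]
0.02 446 [0.06   0.0611 0.0936]
0.03 460 [0.0567 0.0577 0.0587]
0.04 447 [0.0536 0.0546 0.0556]
0.05 442 [0.0505 0.0515 0.0525]
0.06 438 [0.0475 0.0485 0.0494]
0.07 437 [0.0444 0.0454 0.0464]
0.08 437 [0.0404 0.0416 0.0426]
0.09 314 [0.0041 0.005  0.0059]
0.1 371 [0.0039 0.0049 0.0059]
0.11 375 [0.004 0.005 0.006]
0.12 323 [0.0001 0.0012 0.0027]
```

>>> send_rows(plan=[[[1,0,-0.018,-0.08,-0.006],[1,0,-0.018,-0.15,-0.006],[1,0,-0.018,-0.165,-0.006],[1,-0.01,-0.021,-0.18,-0.006],[1,-0.02,-0.024,-0.195,-0.006],[1,-0.032,-0.027,-0.21,-0.006],[1,-0.044,-0.03,-0.225,-0.006],[1,-0.056,-0.033,-0.24,-0.006],[1,-0.068,-0.036,-0.255,-0.006],[1,-0.08,-0.039,-0.27,-0.006],[1,-0.092,-0.042,-0.285,-0.006],[1,-0.104,-0.045,-0.3,-0.006],[1,-0.116,-0.048,-0.312,-0.006],[1,-0.116,-0.048,-0.312,-0.006]]], force=12)

```text
t: 27.12
tool_pos: [0.4731, -0.2617, 0.0652]
orientation: [-3.118, -0.386, 0.001]
force: [-1.1, 0.3, -0.7]
opening: 0.016
gripper_force: 12.0
```

```bash
python3 prof.py
```

```text
[ 0.4731 -0.2617  0.0652] [-1.1  0.3 -0.7]
0.02 240 [0.0041 0.005  0.0057]
0.04 497 [0.0065 0.0073 0.0081]
0.05 513 [0.0067 0.0076 0.0084]
0.06 561 [0.007  0.008  0.0088]
0.07 569 [0.0074 0.0083 0.0091]
0.08 586 [0.0077 0.0086 0.0094]
0.09 592 [0.0081 0.009  0.0099]
0.1 635 [0.0081 0.0091 0.0099]
0.11 520 [0.0044 0.0057 0.009 ]
0.12 660 [0.0041 0.005  0.0058]
```

>>> send_rows(plan=[[[0.7,0,0,0,0],[0.3,0,0,0,0],[0.3,0,0,0,0],[0.3,0,0,0,0],[0.3,0,0,0,0],[0.3,0,0,0.1,0],[0.3,0,0,0.25,0],[0.3,0,0,0.45,0],[0.3,0,0,0.65,0],[0.3,0,0,0.9,0],[0.3,0,0,1,0],[0.3,0,0,1,0]]])

```text
t: 28.17
tool_pos: [0.4765, -0.2633, 0.2741]
orientation: [3.109, 0.386, 0.015]
force: [1.0, -0.4, 0.7]
opening: 0.0325
gripper_force: 0.0
```

Run:
```python
from m import *
s,y=state();print(s["t"],s["tool_pos"],s["opening"],s["force"])
p,d,K,T=snap("wrist");C=cloud(d,K,T);hsv=cv2.cvtColor(p,cv2.COLOR_BGR2HSV)
wood=(hsv[...,0]>10)&(hsv[...,0]<30)&(hsv[...,1]>70)&(abs(C[...,2]-.077)<.009)&(np.hypot(C[...,0]-.468,C[...,1]+.26)<.06)
wood[258:]=0
print(cv2.minAreaRect((C[wood][:,:2]*1000).astype(np.float32)),np.percentile(C[wood][:,2],[5,50,95]))
a=np.radians(14.3);h=np.r_[np.cos(a),np.sin(a)];n=np.r_[-h[1],h[0]]
g=C[...,:2]-np.r_[.473,-.2605];X=g@h;Y=g@n
for x in np.arange(-.04,.13,.01):
    k=(d>0)&(abs(X-x)<.003)&(abs(Y)<(.006 if x<.035 else .025));k[258:]=0
    if k.sum():print(round(x,3),np.median(C[k][:,2]).round(4),end="; ")
t,dt,Kt,Tt=snap("top");G=cloud(dt,Kt,Tt)
m=(abs(np.hypot(G[...,0]-.602,G[...,1]-.259)-.045)<.012)&(abs(G[...,2]-.07)<.006)
print("\njar",cv2.minEnclosingCircle((G[m][:,:2]*1000).astype(np.float32)))
k=(np.hypot(G[...,0]-.602,G[...,1]-.259)<.036)&(G[...,2]<.06)&(G[...,2]>.02);hs=cv2.cvtColor(t,cv2.COLOR_BGR2HSV)
print("raised px in jar",k.sum())
```

```text
28.1667 [ 0.47647675 -0.26327661  0.27411396] 0.032459648098826586 [ 1.02237845 -0.36294307  0.68985452]
((466.64312744140625, -262.1229553222656), (84.37062072753906, 15.068585395812988), 14.22399616241455) [0.07662344 0.0786756  0.08001756]
-0.04 0.0788; -0.03 0.0787; -0.02 0.079; -0.01 0.079; 0.0 0.079; 0.01 0.079; 0.02 0.0793; 0.03 0.0789; 0.04 0.0068; 0.05 0.0069; 0.06 0.007; 0.07 0.0068; 0.08 0.007; 0.09 0.0069; 0.1 0.0066; 0.11 0.0053; 0.12 0.005; 
jar ((602.2855224609375, 258.2992248535156), 47.103981018066406)
raised px in jar 59
```

```bash
python3 -c "
from plant import order; print(order.close_job())"
```

```text
the job is handed in; nothing more can be done
None
```

The job is done and handed in: the fourth ball was ejected, the slide sprang back, all four balls are in the steel jar, and the scoop lies flat on its grey pad. The jar is where it was, to within 1 mm, and the arm finished at about 28 s of the 72 s allowed.

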